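Clip the filled mould into the empty sloped rest

ROBOT

A 6-joint arm with a two-finger parallel gripper is mounted at the origin on the work surface. World frame = base frame: x ahead of the robot, y to its left, z up, the work surface at z = 0. Lengths are in mm, angles in rad, forces in N, time in s.
With the tool pointing down it reaches from about 350 to 775 mm from the base axis. Payload 7.3 kg.
Tool frame: the origin (TCP) lies at the very end of the fingers, on their centre line; the grasp point (between the pads) lies 19 mm behind it; z points along the fingers, y is the line along which they close (so a half turn about z gives the same grasp; the last joint's range is limited). The gripper opens to 92 mm and grips with 3 to 60 N. Pads are 19 mm wide; open, the fingers measure 130 mm over their backs; the gripper's body (75 mm by 190 mm) begins 47 mm behind the grasp point.
Start: joints at [-1.246, 0.342, 1.524, -0, 1.275, -0.146], TCP at [238.164, -467.892, 226.741] pointing down, gripper open.
Joint ranges: [-2.53, 2.53], [-0.77, 2.02], [0.04, 2.7], [-1, 4.14], [0.28, 2.66], [-3.11, 3.11]. Speed limits (rad/s): [2.57, 2.57, 3.14, 3.14, 3.14, 3.14].

INTERFACE

Orientations are given as [roll, pitch, yaw] about the fixed x, y, z axes, in that order (R = Rz(yaw) Ry(pitch) Rx(roll)).
In Python, from plant import bot gives the robot as it stands.
- The arm moves only by the tool jog_arm, never from a script. Its argument "targets" is a list of rows, each an object with "xyz": the shift along the tool's x, y, z as a fraction of full scale, a list of three; "spin": the turn about the tool's z as a fraction of full scale. In form: [{"xyz": [x, y, z], "spin": spin}, ...]. A call has exactly 10 rows; each row shifts and turns the commanded pose from where the row before left it, along the tool's axes as they then stand; what a row does not reach is not made up. Full scale, the value 1, is 80 mm for a shift and 0.1 rad for a turn. A row lasts 1/8 s, in which the tool goes at most 62.5 mm and 10.7 degrees, less where a joint would pass 70% of its speed; a pose out of reach is approached as far as the arm can. A call with a number of a shift or a turn outside -1 to 1 is refused whole. A call with a gripper value outside its range is refused whole. "gripper" is the opening in per cent of the stroke, from 0 (shut) to 100 (fully open), set as the call begins (left out, the last holds). The fingers move at their own pace and stop on an object; the grip force is fixed at half the most. Time passes only in rows, so rows that do not move let the fingers close, or fill a call up. It gives the time, the measured TCP pose, the force, the opening and the grip force at its end, in the units of the state.
- bot.get_obs(): the state, without advancing time (a new reading comes with each control period).
- bot.capture(name): name is "scene" or "top" or "wrist"; returns the picture (420x560x3 uint8, blue, green, red); there is no depth.
- bot.get_calibration(name): a dict with "vfov" (degrees; the focal length in pixels is half the picture's height over the tangent of half this angle, whatever the lens; pixels are square), "cx", "cy" (the principal point, pixels), "k1" (the pictures are not rectified: a ray, as slopes to the right and down, at radius r is drawn at 1 + k1 r^2 times it, then the intrinsics apply), "eye" and "rotation" of the camera in the world. Camera axes: x right, y down, z forward; pixel columns grow to the right and rows downward; lengths in mm; the calibration is good to about 2 mm. A picture is of the moment at which its call begins: read the wrist's pose just before it. get_calibration takes no time and is no camera call; for the wrist camera it gives the pose at the moment of the call.
- bot.close_job(): hands the job in; it is judged then, once.
The state is a dict: "time": time; "joint_positions": joint angles; "dq": joint speeds; "tau": joint torques, N m; "tool_pos": TCP position; "tcp_rot": TCP orientation; "contact_force": force on the tool from outside, world axes, zero at the start; "moment": the same for the moment, N m; "grip_width": finger opening in mm; "finger_force": force on a finger pad.
Only numpy, scipy, OpenCV 4.12 (cv2) and the standard library are available. Lean on these libraries where they do the work, as an engineer would, in place of code of your own. Each camera call takes 0.05 s, during which the arm holds its last target. There are 200 camera calls.

TASK

One of the two sloped, sprung mould rests beside the white board is empty. Slide the loose filled chocolate mould across the board and down into that empty rest, pressing back its orange sprung bar until the mould's tail drops behind the blue sill, so that the mould is held lying flat on the steel bed, square and centred across it. Do it gently: do not push the bar all the way to its end, do not tip the mould steeply, and leave the other things on the table where they are.

Things in the scene. Friction and masses are not known exactly. Their poses are not given: they have to be found in the camera images.
- mould: The loose filled mould: dark brown block 90 mm (x) by 140 mm (y) by 26 mm high with 12 round caramel-coloured fillings on top, 0.25 to 0.5 kg, too wide to grasp. Origin: centre of its underside; z up; y along its length. It starts on the white board, at an angle; either end may lead.
- board: Fixed raised white board on steel legs, 260 by 260 mm, its top 70 mm above the table (70 mm above this origin, which is under its centre at table height). The two rests adjoin its +y edge, side by side, their centre lines at x = -65 mm and +65 mm of the board; which one is empty changes.
- rest_bed: Bed of the EMPTY rest: steel strip 60 mm wide (x), 176 mm long, sloping 12 degrees down away from the board. Origin: on the bed surface, middle of its upper end, at the foot of the blue sill; x across, y downhill along the bed, z normal to it. The mould is home with its tail end against the sill: mould origin at about (0, 70, 0) mm in this frame, lengthwise along y.
- rest_sill (a point): Middle of the top edge of the empty rest's blue sill, 6 mm above the bed at its upper end, where the mould's tail drops off. The sill is 60 mm wide, 12 mm deep; its top slopes like the bed and its uphill edge is level with the board's top to 1 mm, so the mould slides over it.
- rest_bar (a joint): Orange sprung bar at the foot of the empty rest, 50 mm wide, 14 mm high above the bed; slides downhill. 0 = free, its face 134 mm from the sill; 0.018 m = its end stop. The spring gives 3 N at 0 and 0.6 N more per mm. With the mould home it stands at about 0.006 m, pressing the mould back against the sill.
- full_bed: The bed of the OTHER rest, same shape and frame as rest_bed; it already holds a mould with dark fillings (90 by 140 by 26 mm, fixed).
- bowl: Mint green bowl, 150 mm across, 75 mm high, bystander. Origin: centre of underside.
- spatula: Spatula with green handle, 240 mm long, bystander. Origin: underside.
- jar: Amber jar with white lid, 70 mm across, 100 mm high, bystander. Origin: centre of underside.
- scraper: Steel scraper with black grip, 100 by 120 mm, 22 mm high, bystander. Origin: centre of underside of its blade.
- cup: Steel mug, 90 mm across, 90 mm high, bystander. Origin: centre of underside.
- butter: Cardboard box 75 by 120 by 50 mm, bystander. Origin: centre of underside.
There are look-alikes about, which are no part of the job. Of the things like the mould, leave any that is pink; of the rest the larger one is meant. Leave any pink look-alike of the part that bears rest_bed alone.

How it is judged (in metres and radians):
At the end, for the whole second after the job is handed in: The mould rests in the empty rest, let go and still: centred across the bed within 12 mm, its middle 66 to 76 mm downhill of the sill (tail behind the sill), flat on the bed within 3 mm and 0.03 rad, square to it within 0.1 rad, and held by the sprung bar, which stands pushed in 3 to 12 mm (x of mould in the frame of rest_bed between -0.012 and 0.012 m and y of mould in the frame of rest_bed between 0.066 and 0.076 m and z of mould in the frame of rest_bed between -0.003 and 0.003 m and angle between the z axis of mould and the z axis of rest_bed, either way round below 0.03 rad and angle between the y axis of mould and the y axis of rest_bed, either way round below 0.1 rad and value of joint rest_bar between 0.003 and 0.012 m and linear speed of mould below 0.02 m/s); the robot touches nothing.
It fails at once if the sprung bar is pushed all the way to its end (beyond 16.5 mm of its 18 mm) (value of joint rest_bar above 0.0165 m).
It fails at once if the mould is tipped steeply (more than 0.45 rad) (angle between mould's own z axis and vertical above 0.45 rad).
It fails at once if a bystander is moved by more than 30 mm (distance of any of bowl, spatula, jar, scraper, cup, butter from where it was at the start of the episode above 0.03 m).
It also fails if it takes over 67 s, if anything falls off the work surface, if the arm or the gripper's body presses on something with over 40 N, if the wrist force passes 120 N, or if a joint passes its speed limit or range.

## Working session

There is one attempt and no reset: what is moved stays moved. The work goes in short steps, Python scripts to look and compute and a tool call to move; the robot and the scene stay as the last step left them, time stands still between calls to the robot, and variables do not carry over. Pictures are saved under pics/ and viewed, at most 14 in all, crops included, and the job is handed in when it is done.

Besides the shell and the picture viewer there is one more tool, called after "Request:" as name(argument=value, ...) on one line, values as JSON. jog_arm: Moves the arm, as the interface text tells. Shift numbers are shares of 80 mm and turn numbers shares of 0.1 rad, none past 1 either way. Its arguments: {"type":"object","properties":{"targets":{"type":"array","items":{"type":"object","properties":{"xyz":{"type":"array","items":{"type":"number"}},"spin":{"type":"number"}}}},"gripper":{"type":"number"}},"required":["targets"]}

```bash
mkdir -p pics; ls
cat > h.py <<'E'
import numpy as np, cv2
from plant import bot
def ray(c,u,v):
    f=210/np.tan(np.radians(c['vfov'])/2)
    d=np.array([(u-c['cx'])/f,(v-c['cy'])/f]); p=d.copy()
    for _ in range(20): p=d/(1+c['k1']*(p@p))
    return np.array(c['rotation'])@np.array([p[0],p[1],1.])
def hit(c,u,v,z):
    e=np.array(c['eye'],float); d=ray(c,u,v)
    return e+d*(z-e[2])/d[2]
def proj(c,P):
    f=210/np.tan(np.radians(c['vfov'])/2)
    q=np.array(c['rotation']).T@(np.array(P,float)-np.array(c['eye'])); s=q[:2]/q[2]
    s=s*(1+c['k1']*(s@s)); return s*f+[c['cx'],c['cy']]
E
python3 - <<'E'
from h import *
for n in ('scene','top'):
    im=bot.capture(n); cv2.imwrite(f'pics/{n}0.png',cv2.resize(im,(800,600),interpolation=cv2.INTER_CUBIC)); cv2.imwrite(f'{n}raw.png',im)
    print(n,bot.get_calibration(n))
print(bot.get_obs())
E
```

```text
pics
scene {'vfov': 53.57000521764136, 'cx': 279.17301894170475, 'cy': 211.638149188235, 'k1': 0.013952939557999812, 'eye': array([1194.25046027, -725.9032493 ,  769.59069745]), 'rotation': array([-2.19097399, -0.00939893,  0.73399851])}
top {'vfov': 49.98778779707187, 'cx': 279.77142437243754, 'cy': 211.0339693014832, 'k1': 0.038095637273339596, 'eye': array([ 458.500262  ,  -16.93490035, 1619.8855906 ]), 'rotation': array([-3.08356206,  0.02068816, -1.59228474])}
{'time': 0.1, 'joint_positions': array([-1.24599752e+00,  3.42686165e-01,  1.52486347e+00, -5.31897364e-05,
        1.27538318e+00, -1.46008691e-01]), 'dq': array([-3.74700574e-04, -1.97198616e-03, -2.39685983e-03,  6.67272563e-04,
        7.31921244e-05,  1.18532400e-04]), 'tau': array([ 1.88398270e-03, -4.32007992e+01, -2.44694281e+01,  7.19176163e-02,
        5.25153300e-02, -5.75018203e-05]), 'tool_pos': array([ 238.03689721, -467.56139902,  226.11751163]), 'tcp_rot': array([-3.14025935e+00, -1.44657861e-04,  4.70822917e-01]), 'contact_force': array([ 0.11286993, -0.27899825,  1.0091371 ]), 'moment': array([ 0.0474795 , -0.02940902,  0.06194133]), 'finger_force': 0.0, 'grip_width': 91.75443476936698}
```

View pics/top0.png

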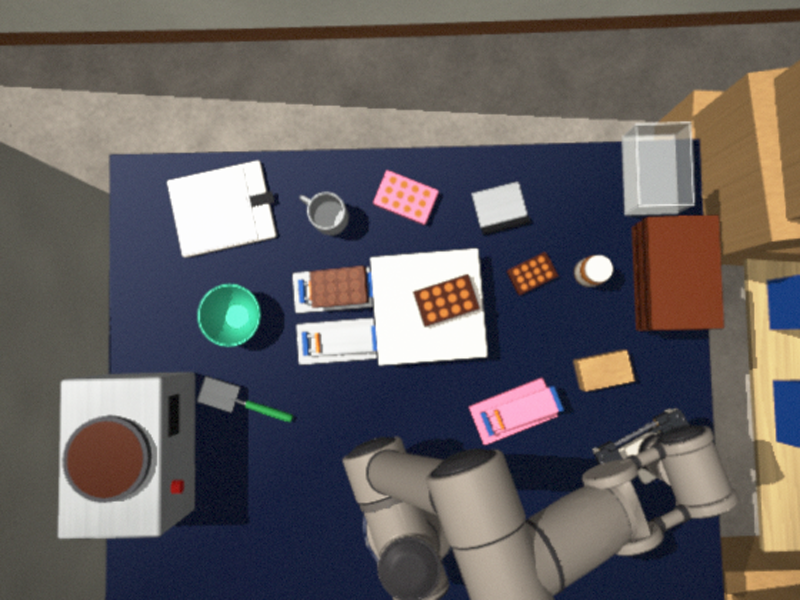

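View pics/scene0.png

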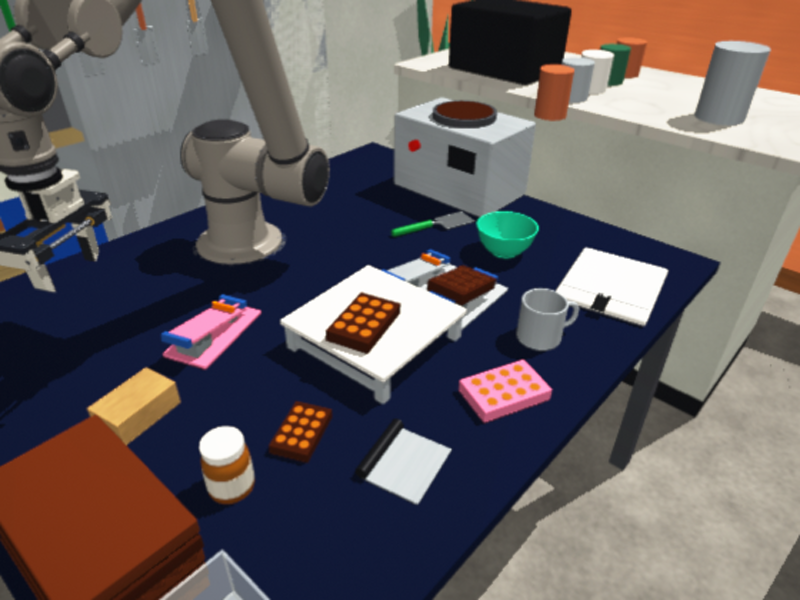

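The top view shows three mould-like things: dark on the board at (447,301), a smaller dark one at (533,273), and a pink one at (407,196). The one on the board is the larger non-pink one, so it fits the description. There are two rests left of the board. The lower one at (337,340) is empty, the upper one is full, and the pink one at (515,410) is to be left alone. I'll confirm this in a crop.

```bash
sed -i "s/^def hit/from scipy.spatial.transform import Rotation as Ro\ndef cal(n):\n    c=bot.get_calibration(n); r=np.array(c['rotation'])\n    c['rotation']=Ro.from_euler('xyz',r).as_matrix() if r.ndim==1 else r\n    return c\ndef hit/" h.py
python3 - <<'E'
from h import *
im=cv2.imread('topraw.png')[165:277,200:352]
cv2.imwrite('pics/crop1.png',cv2.resize(im,None,fx=5,fy=5,interpolation=cv2.INTER_CUBIC))
E
```

```text
(no output)
```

View pics/crop1.png

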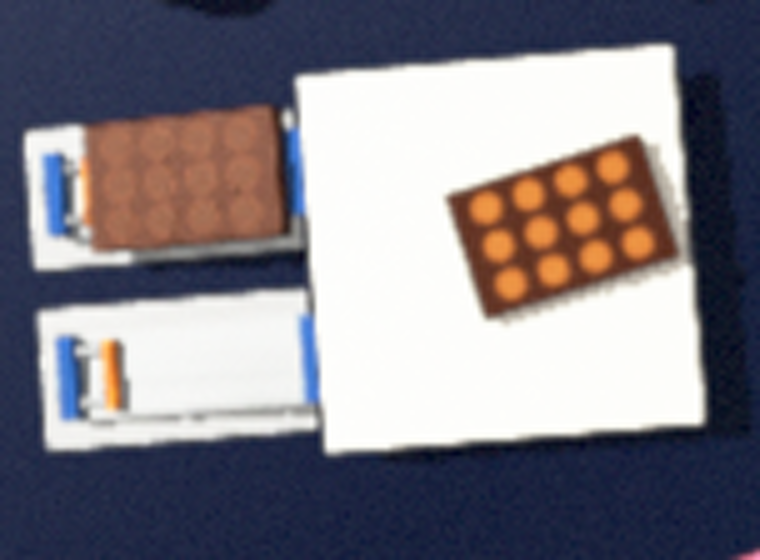

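The crop confirms it. The mould on the board has corners at (640,135), (680,257), (490,320) and (447,197). The lower rest is empty: blue sill at (310,358), orange bar at (112,375).

Run:
```python
from h import *
np.set_printoptions(precision=1,suppress=True)
c=cal('top'); H=lambda p,z: hit(c,200+(p[0]+.5)/5-.5,165+(p[1]+.5)/5-.5,z)
B=np.array([H(p,70) for p in [(297,75),(673,44),(705,427),(325,453)]]); print(B,B.mean(0))
yb=((B[0]-B[1])+(B[3]-B[2]))/2; xb=((B[0]-B[3])+(B[1]-B[2]))/2
print('len',np.linalg.norm(yb),np.linalg.norm(xb),'dir y',np.degrees(np.arctan2(yb[1],yb[0])),'x',np.degrees(np.arctan2(xb[1],xb[0])))
M=np.array([H(p,96) for p in [(640,135),(680,257),(490,320),(447,197)]]); print(M,M.mean(0))
l=((M[3]-M[0])+(M[2]-M[1]))/2; w=((M[0]-M[1])+(M[3]-M[2]))/2
print(np.linalg.norm(l),np.linalg.norm(w),np.degrees(np.arctan2(l[1],l[0])),np.degrees(np.arctan2(w[1],w[0])))
print('sill',H((302,316),70),H((310,402),70),'bar',H((120,342),55),H((122,408),55))
print('fullsill',H((292,128),70),H((298,213),70))
o=bot.get_obs();print(cal('wrist'))
```

```text
[[ 659.9   82.8   70. ]
 [ 675.1 -177.5   70. ]
 [ 411.2 -191.8   70. ]
 [ 398.8   68.5   70. ]] [536.2 -54.5  70. ]
len 260.638949797761 262.91058770347325 dir y 93.03456846707114 x 3.1184559128499396
[[ 610.  -150.8   96. ]
 [ 526.6 -175.4   96. ]
 [ 486.9  -46.3   96. ]
 [ 570.9  -19.1   96. ]] [548.6 -97.9  96. ]
136.2551816077138 87.5761532398566 106.81372262793982 17.20180923865564
sill [493.   82.5  70. ] [433.8  78.1  70. ] bar [478.  210.4  55. ] [432.3 209.7  55. ]
fullsill [623.1  87.   70. ] [564.1  83.9  70. ]
{'vfov': 64.74009357157996, 'cx': 281.40229670252927, 'cy': 213.95346590386475, 'k1': -0.06256708769167095, 'eye': array([ 310.9, -430.1,  385. ]), 'rotation': array([[ 0.5, -0.8, -0.3],
       [-0.9, -0.4, -0.1],
       [-0. ,  0.3, -1. ]])}
```

Request:
jog_arm(targets=[{"xyz":[0.64,-0.22,0],"spin":0},{"xyz":[0.64,-0.22,0],"spin":0},{"xyz":[0.64,-0.22,0],"spin":0},{"xyz":[0.64,-0.22,0],"spin":0},{"xyz":[0.64,-0.22,0],"spin":0},{"xyz":[0.64,-0.22,0],"spin":0},{"xyz":[0.64,-0.22,0],"spin":0},{"xyz":[0.64,-0.22,0],"spin":0},{"xyz":[0.64,-0.22,0],"spin":0},{"xyz":[0.64,-0.22,0],"spin":0}], gripper=100)

```text
time: 1.35
tool_pos: [615.5, -77.3, 226.3]
tcp_rot: [-3.141, 0.001, 0.471]
contact_force: [1.7, -1.3, -0.5]
grip_width: 91.8
finger_force: 0.0
```

Run:
```python
from h import *
c=cal('wrist'); im=bot.capture('wrist'); import pickle; pickle.dump((c,im),open('w1.pkl','wb'))
cv2.imwrite('pics/w1.png',cv2.resize(im,(800,600),interpolation=cv2.INTER_CUBIC)); print(c)
```

```text
{'vfov': 64.74009357157996, 'cx': 281.40229670252927, 'cy': 213.95346590386475, 'k1': -0.06256708769167095, 'eye': array([688.45999547, -39.70087669, 385.12077925]), 'rotation': array([[ 4.55025629e-01, -8.48350440e-01, -2.70653299e-01],
       [-8.90477872e-01, -4.33810557e-01, -1.37322829e-01],
       [-9.14376049e-04,  3.03496180e-01, -9.52832216e-01]])}
```

View pics/w1.png

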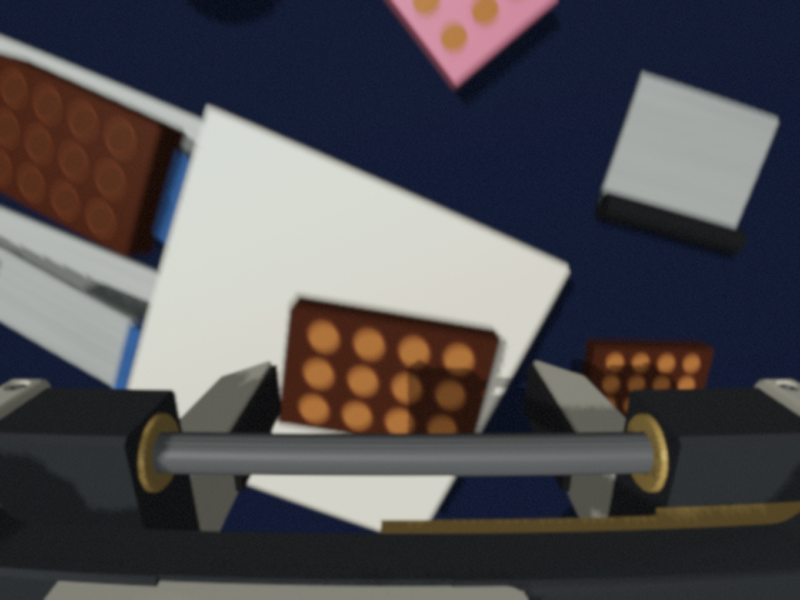

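The wrist view shows the mould's far-side corners at (297,300) and (497,333), and board corners at (208,105) and (569,266). I'll check these against the top estimate.

Run:
```python
from h import *
np.set_printoptions(precision=1,suppress=True)
c=cal('wrist'); H=lambda p,z: hit(c,(p[0]+.5)*.7-.5,(p[1]+.5)*.7-.5,z)
print(H((297,302),96),H((497,336),96),'mould'); print(H((208,105),70),H((569,266),70),'board far'); print(H((190,152),70),H((160,242),70),'full sill'); print(H((140,325),70),'sill far corner')
```

```text
[581.6 -14.6  96. ] [ 620.3 -140.2   96. ] mould
[664.5  89.8  70. ] [ 680.7 -167.6   70. ] board far
[632.5  90.   70. ] [567.7  88.3  70. ] full sill
[503.1  82.3  70. ] sill far corner
```

Request:
jog_arm(targets=[{"xyz":[0.1,0,0],"spin":0.9},{"xyz":[0,0,0],"spin":0.85},{"xyz":[0,0,0.37],"spin":0},{"xyz":[0,0,0.37],"spin":0},{"xyz":[0,0,0.37],"spin":0},{"xyz":[0,0,0.37],"spin":0},{"xyz":[0,0,0.37],"spin":0},{"xyz":[0,0,0],"spin":0},{"xyz":[-0.1,0,0],"spin":0},{"xyz":[0,0,0],"spin":0}])

```text
time: 2.65
tool_pos: [614.3, -77.9, 80.3]
tcp_rot: [3.14, -0.002, 0.295]
contact_force: [-1.2, 0.3, 0.0]
grip_width: 91.8
finger_force: 0.0
```

Request:
jog_arm(targets=[{"xyz":[-0.12,-0.03,0],"spin":0},{"xyz":[-0.12,-0.03,0],"spin":0},{"xyz":[-0.09,-0.02,0],"spin":0.3},{"xyz":[-0.09,-0.02,0],"spin":0.3},{"xyz":[-0.09,-0.015,0],"spin":0.3},{"xyz":[-0.09,-0.01,0],"spin":0.3},{"xyz":[-0.09,-0.01,0],"spin":0.3},{"xyz":[-0.09,-0.005,0],"spin":0.3},{"xyz":[-0.09,0,0],"spin":0.3},{"xyz":[-0.09,0,0],"spin":0.3}])

```text
time: 3.9
tool_pos: [535.9, -83.3, 78.7]
tcp_rot: [3.141, -0.0, 0.054]
contact_force: [1.9, -0.5, 1.8]
grip_width: 91.8
finger_force: 1.2
```

Run:
```python
from h import *
c=cal('wrist'); im=bot.capture('wrist'); t=bot.capture('top')
a=cv2.resize(im,(560,420)); b=cv2.resize(t[165:277,200:352],None,fx=3.684,fy=3.684,interpolation=cv2.INTER_CUBIC)[:410,:560]
cv2.imwrite('pics/t2.png',cv2.resize(t[165:277,200:352],None,fx=5,fy=5,interpolation=cv2.INTER_CUBIC)); cv2.imwrite('pics/w2.png',cv2.resize(im,(800,600)))
o=bot.get_obs(); print(o['tool_pos'],o['tcp_rot'])
```

```text
[535.05609459 -83.06483358  78.48399776] [-3.14100896e+00  1.89225740e-03  5.44205867e-02]
```

View pics/w2.png

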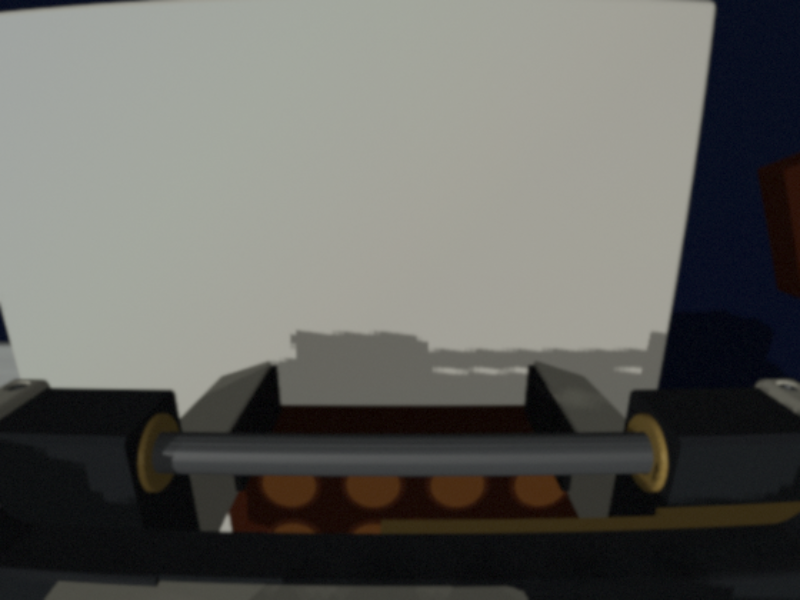

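The mould sits flat and square against both fingers. The board's -y edge runs from (713,5) to (660,390) and its +y edge from (0,295) to (20,375). The mould's top corners show near (240,500) and (570,500).

Run:
```python
from h import *
np.set_printoptions(precision=1,suppress=True)
c=cal('wrist'); H=lambda p,z: hit(c,(p[0]+.5)*.7-.5,(p[1]+.5)*.7-.5,z)
print('-y edge',H((713,5),70),H((660,388),70)); print('+y edge',H((1,300),70),H((20,375),70)); print('mould',H((236,500),96),H((572,500),96))
```

```text
-y edge [ 671.4 -176.    70. ] [ 534.8 -186.5   70. ]
+y edge [557.2  74.8  70. ] [525.1  73.4  70. ]
mould [493.3 -23.7  96. ] [ 500.3 -147.4   96. ]
```

View pics/t2.png

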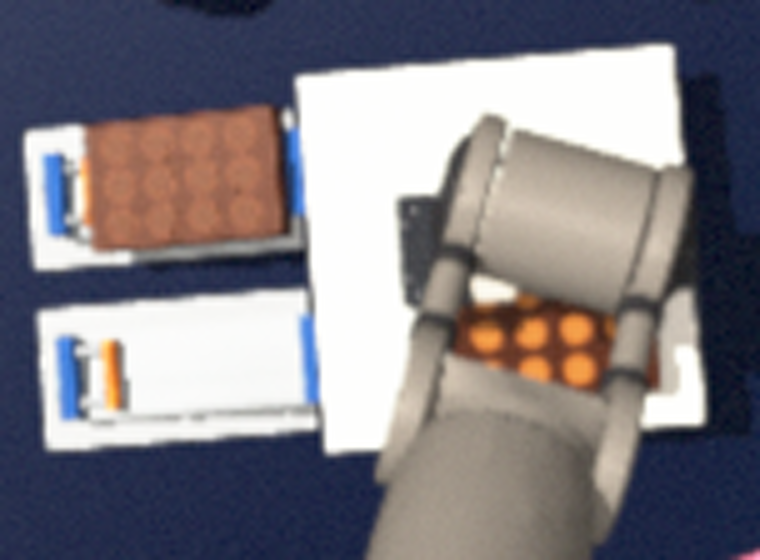

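The rear view agrees with the top estimate. I'll push 5 mm more, back off, rise, turn a quarter turn, and look at the sill and mould together.

Request:
jog_arm(targets=[{"xyz":[-0.06,0,0],"spin":0},{"xyz":[0,0,0],"spin":0},{"xyz":[0.25,0,0],"spin":0},{"xyz":[0,0,-0.62],"spin":0},{"xyz":[0,0,-0.62],"spin":-1},{"xyz":[0,0,-0.62],"spin":-1},{"xyz":[-0.36,-0.46,0],"spin":-1},{"xyz":[-0.36,-0.46,0],"spin":-1},{"xyz":[0,0,0],"spin":-1},{"xyz":[0,0,0],"spin":-1}], gripper=30)

```text
time: 5.25
tool_pos: [473.8, -29.1, 227.6]
tcp_rot: [-3.141, 0.0, 0.66]
contact_force: [-1.0, -1.0, 0.6]
grip_width: 27.3
finger_force: 0.0
```

Request:
jog_arm(targets=[{"xyz":[0,0,0],"spin":-1},{"xyz":[0,0,0],"spin":-1},{"xyz":[0,0,0],"spin":-1},{"xyz":[0,0,0],"spin":-1},{"xyz":[0,0,0],"spin":-1},{"xyz":[0,0,0],"spin":-1},{"xyz":[0,0,0],"spin":-1},{"xyz":[0,0,0],"spin":-1},{"xyz":[0,0,0],"spin":-1},{"xyz":[0,0,0],"spin":-0.7}])

```text
time: 6.5
tool_pos: [474.1, -29.5, 227.2]
tcp_rot: [-3.14, -0.0, 1.629]
contact_force: [-0.4, 0.5, 0.1]
grip_width: 27.9
finger_force: 0.0
```

Run:
```python
from h import *
c=cal('wrist'); im=bot.capture('wrist')
cv2.imwrite('pics/w3.png',cv2.resize(im,(800,600),interpolation=cv2.INTER_CUBIC))
o=bot.get_obs(); print(o['tool_pos'],o['tcp_rot'],c['eye'])
```

```text
[474.13715397 -29.44821575 227.19298991] [-3.14022285e+00 -2.41249541e-04  1.63103888e+00] [469.21771883  52.88309503 386.1381532 ]
```

View pics/w3.png

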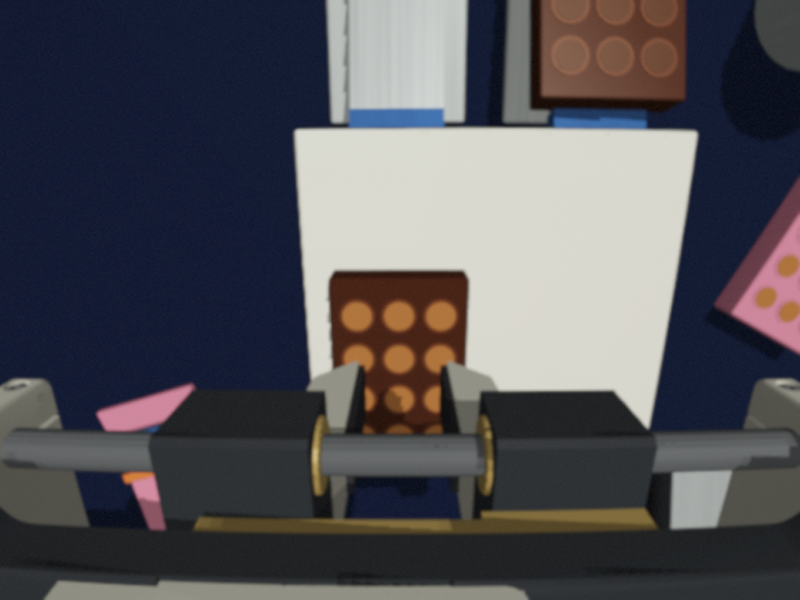

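The view shows the sill from (349,118) to (444,118), its centre at 396.5. The mould's head is at (331..467, 272), centre 399, almost square to the board. The board's +y corners are (296,129) and (696,131).

Run:
```python
from h import *
np.set_printoptions(precision=1,suppress=True)
c=cal('wrist'); H=lambda p,z: hit(c,(p[0]+.5)*.7-.5,(p[1]+.5)*.7-.5,z)
print('sill uphill',H((349,126),70),H((444,126),70)); b=[H((296,129),70),H((696,131),70)];print('board',b)
print('mould head bottom',H((333,271),70),H((466,271),70),'head top',H((331,281),96),H((467,281),96),H((468,365),96),H((331,365),96))
ang=np.arctan2(*(b[1]-b[0])[1::-1]); print('board yaw',ang)
u=np.array([np.cos(ang),np.sin(ang)])
S=(H((349,126),70)+H((444,126),70))[:2]/2; Mh=(H((331,281),96)+H((467,281),96))[:2]/2
print('lat',(Mh-S)@u, 'gap', (S-Mh)@[-u[1],u[0]])
```

```text
sill uphill [433.6  69.7  70. ] [493.5  73.4  70. ]
board [array([400.1,  66.1,  70. ]), array([656.8,  83.2,  70. ])]
mould head bottom [425.6 -24.9  70. ] [516.6 -19.3  70. ] head top [428.  -25.1  96. ] [514.  -19.8  96. ] [520.7 -77.6  96. ] [428.9 -83.4  96. ]
board yaw 0.06659966599740112
lat 1.1641508101549756 gap 94.29993790332665
```

Request:
jog_arm(targets=[{"xyz":[-0.49,-0.03,0],"spin":0},{"xyz":[-0.49,0,0],"spin":0},{"xyz":[-0.49,0,0],"spin":0},{"xyz":[-0.49,0,0],"spin":0},{"xyz":[0,0,0],"spin":0},{"xyz":[0,0,0.47],"spin":0},{"xyz":[0,0,0.47],"spin":0},{"xyz":[0,0,0.47],"spin":0},{"xyz":[0,0,0.47],"spin":0},{"xyz":[0,0,0],"spin":0}])

```text
time: 7.8
tool_pos: [478.9, -184.3, 75.0]
tcp_rot: [-3.136, -0.004, 1.626]
contact_force: [-0.3, -0.4, 0.0]
grip_width: 27.4
finger_force: 0.0
```

Request:
jog_arm(targets=[{"xyz":[0.1,0,0],"spin":0},{"xyz":[0.1,0,0],"spin":0},{"xyz":[0.15,0,0],"spin":0},{"xyz":[0.15,0,0],"spin":0},{"xyz":[0.15,0,0],"spin":0},{"xyz":[0.15,0,0],"spin":0},{"xyz":[0.15,0,0],"spin":0},{"xyz":[0.15,0,0],"spin":0},{"xyz":[0.15,0,0],"spin":0},{"xyz":[0.15,0,0],"spin":0}])

```text
time: 9.05
tool_pos: [474.5, -73.6, 77.1]
tcp_rot: [-3.141, 0.0, 1.626]
contact_force: [1.1, -2.8, 2.9]
grip_width: 27.5
finger_force: 1.3
```

Request:
jog_arm(targets=[{"xyz":[0.1,0,0],"spin":0},{"xyz":[0.1,0,0],"spin":0},{"xyz":[0.1,0,0],"spin":0},{"xyz":[0.1,0,0],"spin":0},{"xyz":[0.1,0,0],"spin":0},{"xyz":[0.1,0,0],"spin":0},{"xyz":[0.08,0,0],"spin":0},{"xyz":[0.06,0,0],"spin":0},{"xyz":[0,0,0],"spin":0},{"xyz":[0,0,0],"spin":0}])

```text
time: 10.3
tool_pos: [471.3, -15.2, 77.0]
tcp_rot: [-3.141, -0.0, 1.626]
contact_force: [-0.4, -0.3, -0.3]
grip_width: 27.6
finger_force: 0.0
```

Run:
```python
from h import *
c=cal('wrist'); im=bot.capture('wrist'); cv2.imwrite('pics/w4.png',im)
o=bot.get_obs(); print(o['tool_pos'],o['tcp_rot'],o['contact_force'])
```

```text
[471.3043015  -15.31652364  77.02788707] [-3.14138098e+00 -1.50647861e-04  1.62561628e+00] [-0.22998027 -0.09184157 -0.57246483]
```

View pics/w4.png

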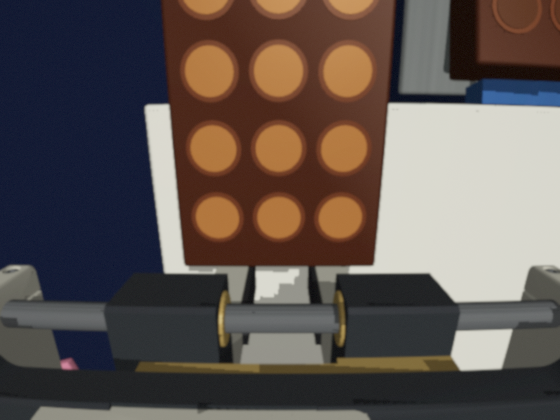

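The mould is square and centred on the fingers, with its tail edge at row 265 spanning columns 183..375. It's ready to go over the sill.

Request:
jog_arm(targets=[{"xyz":[0.07,0,0],"spin":0},{"xyz":[0.07,0,0],"spin":0},{"xyz":[0.07,0,0],"spin":0},{"xyz":[0.07,0,0],"spin":0},{"xyz":[0.1,0,0],"spin":0},{"xyz":[0.1,0,0],"spin":0},{"xyz":[0.1,0,0],"spin":0},{"xyz":[0.1,0,0],"spin":0},{"xyz":[0.1,0,0],"spin":0},{"xyz":[0,0,0],"spin":0}])

```text
time: 11.6
tool_pos: [467.9, 47.6, 77.1]
tcp_rot: [-3.142, -0.0, 1.627]
contact_force: [0.3, 0.3, 0.1]
grip_width: 27.4
finger_force: 0.0
```

Request:
jog_arm(targets=[{"xyz":[0.03,0,0],"spin":0},{"xyz":[0.03,0,0],"spin":0},{"xyz":[0.03,0,0],"spin":0},{"xyz":[0.03,0,0],"spin":0},{"xyz":[0,0,0],"spin":0},{"xyz":[0,0,0],"spin":0},{"xyz":[0,0,0],"spin":0},{"xyz":[0,0,0],"spin":0},{"xyz":[0,0,0],"spin":0},{"xyz":[0,0,0],"spin":0}])

```text
time: 12.85
tool_pos: [467.4, 56.5, 77.1]
tcp_rot: [3.142, 0.0, 1.626]
contact_force: [-0.6, 0.2, 0.2]
grip_width: 27.3
finger_force: 0.0
```

Run:
```python
from h import *
c=cal('wrist'); im=bot.capture('wrist'); cv2.imwrite('pics/w5.png',im)
o=bot.get_obs(); print(o['tool_pos'],o['tcp_rot'],o['contact_force'])
```

```text
[467.44323473  56.54795602  77.116662  ] [3.14151811e+00 1.03504127e-04 1.62576703e+00] [ 0.41085117 -0.34655714 -0.14129535]
```

View pics/w5.png

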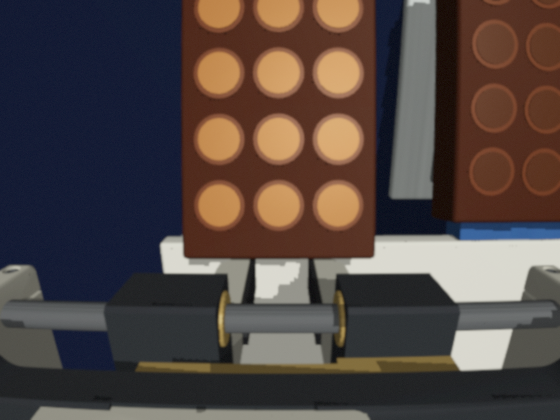

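The mould has tipped gently onto the slope with no force on the tool, and its tail edge (row 257) is against the fingers. Next I'll creep toward the bar.

Request:
jog_arm(targets=[{"xyz":[0.02,0,0],"spin":0},{"xyz":[0.02,0,0],"spin":0},{"xyz":[0.02,0,0],"spin":0},{"xyz":[0.02,0,0],"spin":0},{"xyz":[0.02,0,0],"spin":0},{"xyz":[0,0,0],"spin":0},{"xyz":[0,0,0],"spin":0},{"xyz":[0,0,0],"spin":0},{"xyz":[0,0,0],"spin":0},{"xyz":[0,0,0],"spin":0}])

```text
time: 14.15
tool_pos: [467.0, 64.5, 77.1]
tcp_rot: [3.142, 0.0, 1.626]
contact_force: [0.6, 0.1, -0.0]
grip_width: 27.2
finger_force: 0.0
```

Request:
jog_arm(targets=[{"xyz":[0.015,0,0],"spin":0},{"xyz":[0.015,0,0],"spin":0},{"xyz":[0,0,0],"spin":0},{"xyz":[0,0,0],"spin":0},{"xyz":[0,0,0],"spin":0},{"xyz":[0,0,0],"spin":0},{"xyz":[0,0,0],"spin":0},{"xyz":[0,0,0],"spin":0},{"xyz":[0,0,0],"spin":0},{"xyz":[0,0,0],"spin":0}])

```text
time: 15.4
tool_pos: [466.9, 67.0, 77.1]
tcp_rot: [3.142, 0.0, 1.626]
contact_force: [0.0, -0.4, 0.0]
grip_width: 27.9
finger_force: 0.1
```

Request:
jog_arm(targets=[{"xyz":[0.015,0,0],"spin":0},{"xyz":[0.015,0,0],"spin":0},{"xyz":[0,0,0],"spin":0},{"xyz":[0,0,0],"spin":0},{"xyz":[0,0,0],"spin":0},{"xyz":[0,0,0],"spin":0},{"xyz":[0,0,0],"spin":0},{"xyz":[0,0,0],"spin":0},{"xyz":[0,0,0],"spin":0},{"xyz":[0,0,0],"spin":0}])

```text
time: 16.65
tool_pos: [466.8, 69.3, 77.1]
tcp_rot: [3.142, 0.0, 1.626]
contact_force: [0.4, -4.1, -0.1]
grip_width: 27.4
finger_force: 1.9
```

Bar contact is at about y=68.5, with 4 N. I need about 6 mm more.

Request:
jog_arm(targets=[{"xyz":[0.015,0,0],"spin":0},{"xyz":[0.015,0,0],"spin":0},{"xyz":[0.015,0,0],"spin":0},{"xyz":[0,0,0],"spin":0},{"xyz":[0,0,0],"spin":0},{"xyz":[0,0,0],"spin":0},{"xyz":[0,0,0],"spin":0},{"xyz":[0,0,0],"spin":0},{"xyz":[0,0,0],"spin":0},{"xyz":[0,0,0],"spin":0}])

```text
time: 17.9
tool_pos: [466.6, 72.9, 77.1]
tcp_rot: [3.141, 0.0, 1.626]
contact_force: [0.8, -5.1, 0.3]
grip_width: 27.7
finger_force: 2.5
```

Request:
jog_arm(targets=[{"xyz":[0.015,0,0],"spin":0},{"xyz":[0.015,0,0],"spin":0},{"xyz":[0,0,0],"spin":0},{"xyz":[0,0,0],"spin":0},{"xyz":[0,0,0],"spin":0},{"xyz":[0,0,0],"spin":0},{"xyz":[0,0,0],"spin":0},{"xyz":[0,0,0],"spin":0},{"xyz":[0,0,0],"spin":0},{"xyz":[0,0,0],"spin":0}])

```text
time: 19.15
tool_pos: [466.5, 75.1, 77.2]
tcp_rot: [3.141, 0.001, 1.626]
contact_force: [0.5, -6.2, -0.2]
grip_width: 27.6
finger_force: 3.1
```

Request:
jog_arm(targets=[{"xyz":[0.015,0,0],"spin":0},{"xyz":[0.015,0,0],"spin":0},{"xyz":[0,0,0],"spin":0},{"xyz":[0,0,0],"spin":0},{"xyz":[0,0,0],"spin":0},{"xyz":[0,0,0],"spin":0},{"xyz":[0,0,0],"spin":0},{"xyz":[0,0,0],"spin":0},{"xyz":[0,0,0],"spin":0},{"xyz":[0,0,0],"spin":0}])

```text
time: 20.4
tool_pos: [466.4, 77.3, 77.2]
tcp_rot: [3.141, 0.001, 1.626]
contact_force: [0.9, -8.4, 0.2]
grip_width: 27.4
finger_force: 3.6
```

Run:
```python
from h import *
im=bot.capture('wrist'); w5=cv2.imread('pics/w5.png'); o=cv2.vconcat([im[150:300,130:530],w5[150:300,130:530]]); cv2.imwrite('pics/w6.png',cv2.resize(o,None,fx=2,fy=2))
```

```text
(no output)
```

View pics/w6.png

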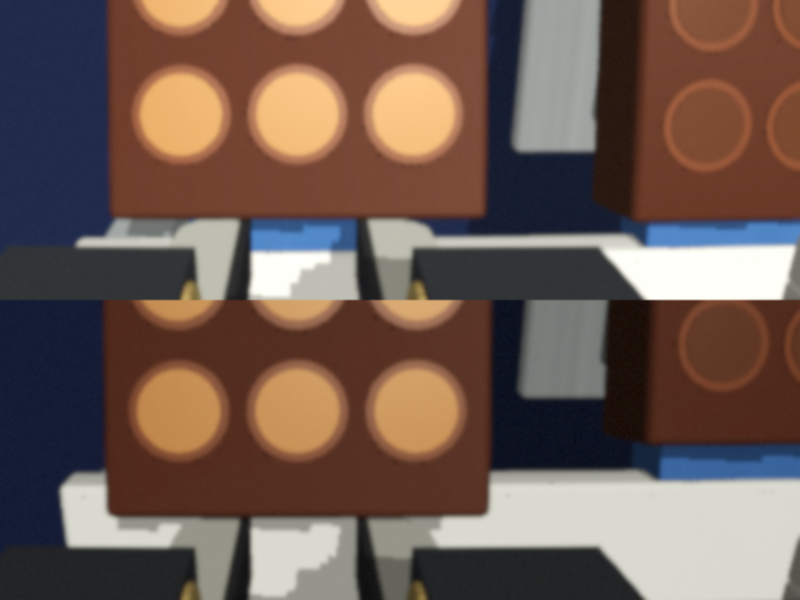

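The tail now looks about 1.6% smaller in the view, 375 px against 381 px, and sits level with the full rest's mould, so it has probably dropped behind the sill. I'll back off slowly, rise and check.

Request:
jog_arm(targets=[{"xyz":[-0.02,0,0],"spin":0},{"xyz":[-0.02,0,0],"spin":0},{"xyz":[-0.02,0,0],"spin":0},{"xyz":[-0.02,0,0],"spin":0},{"xyz":[-0.1,0,0],"spin":0},{"xyz":[-0.2,0,0],"spin":0},{"xyz":[-0.2,0,0],"spin":0},{"xyz":[0,0,0],"spin":0},{"xyz":[0,0,0],"spin":0},{"xyz":[0,0,0],"spin":0}])

```text
time: 21.7
tool_pos: [468.7, 31.7, 77.1]
tcp_rot: [-3.141, -0.0, 1.626]
contact_force: [0.0, -0.5, -0.4]
grip_width: 27.5
finger_force: 0.0
```

Run:
```python
from h import *
im=bot.capture('wrist'); s=bot.capture('scene')
a=cv2.resize(im,(800,600)); b=cv2.resize(s[160:250,240:380],(800,514),interpolation=cv2.INTER_CUBIC)
o=cv2.vconcat([cv2.resize(a[:400],(600,300)),cv2.resize(b,(600,300))]); cv2.imwrite('pics/w7.png',o)
```

```text
(no output)
```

View pics/w7.png

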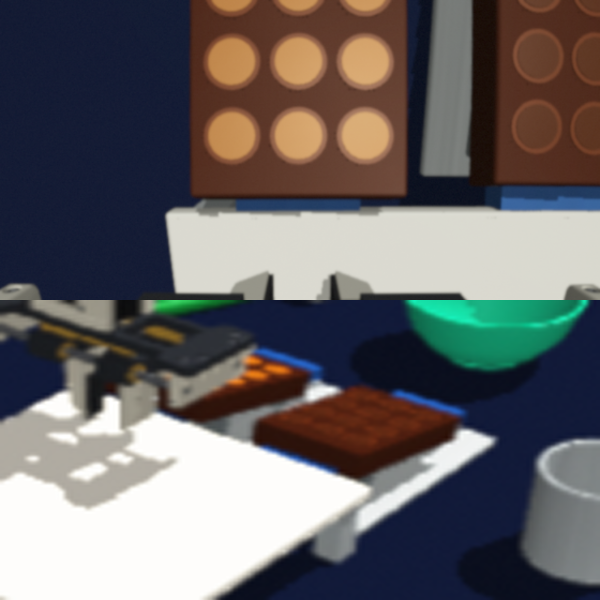

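The tail shows only 16 px of sill, against 25 px on the full rest. It looks like finger friction held the tail up and the spring slid it back onto the sill. I'll push again from higher up, then drag the tail down with the fingers.

Request:
jog_arm(targets=[{"xyz":[0,0,-0.1],"spin":0},{"xyz":[0.1,0,0],"spin":0},{"xyz":[0.1,0,0],"spin":0},{"xyz":[0.1,0,0],"spin":0},{"xyz":[0.1,0,0],"spin":0},{"xyz":[0.06,0,0],"spin":0},{"xyz":[0.03,0,0],"spin":0},{"xyz":[0.03,0,0],"spin":0},{"xyz":[0,0,0],"spin":0},{"xyz":[0,0,0],"spin":0}])

```text
time: 23.05
tool_pos: [466.6, 72.6, 85.1]
tcp_rot: [3.141, 0.0, 1.626]
contact_force: [0.9, -4.2, -0.3]
grip_width: 27.6
finger_force: 1.9
```

Request:
jog_arm(targets=[{"xyz":[0.02,0,0],"spin":0},{"xyz":[0.02,0,0],"spin":0},{"xyz":[0.01,0,0],"spin":0},{"xyz":[0,0,0],"spin":0},{"xyz":[0,0,0],"spin":0},{"xyz":[0,0,0],"spin":0},{"xyz":[0,0,0],"spin":0},{"xyz":[0,0,0],"spin":0},{"xyz":[0,0,0],"spin":0},{"xyz":[0,0,0],"spin":0}])

```text
time: 24.3
tool_pos: [466.5, 76.5, 85.2]
tcp_rot: [3.141, 0.001, 1.626]
contact_force: [0.8, -6.5, 0.1]
grip_width: 27.3
finger_force: 2.9
```

Request:
jog_arm(targets=[{"xyz":[0.02,0,0],"spin":0},{"xyz":[0.02,0,0],"spin":0},{"xyz":[0.01,0,0],"spin":0},{"xyz":[0,0,0.03],"spin":0},{"xyz":[0,0,0.03],"spin":0},{"xyz":[0,0,0.03],"spin":0},{"xyz":[0,0,0.03],"spin":0},{"xyz":[0,0,0.02],"spin":0},{"xyz":[0,0,0],"spin":0},{"xyz":[0,0,0],"spin":0}])

```text
time: 25.55
tool_pos: [467.0, 79.3, 75.1]
tcp_rot: [3.139, 0.003, 1.626]
contact_force: [-0.7, -13.5, 10.4]
grip_width: 27.5
finger_force: 7.5
```

Run:
```python
from h import *
im=bot.capture('wrist'); cv2.imwrite('w8.png',im)
def edges(im):
    g=cv2.GaussianBlur(im,(3,3),0).astype(int); out=[]
    for r in (225,235,240,245,250):
        row=g[r]; m=(row[:,2]-row[:,0]>15); x=np.where(m[150:400])[0]+150
        out.append((r,x.min() if len(x) else None,x.max() if len(x) else None))
    return out
print(edges(im)); print(edges(cv2.imread('pics/w5.png')))
```

```text
[(225, np.int64(187), np.int64(368)), (235, np.int64(187), np.int64(368)), (240, np.int64(188), np.int64(368)), (245, np.int64(188), np.int64(368)), (250, np.int64(188), np.int64(368))]
[(225, np.int64(183), np.int64(375)), (235, np.int64(183), np.int64(374)), (240, np.int64(183), np.int64(374)), (245, np.int64(183), np.int64(374)), (250, np.int64(183), np.int64(374))]
```

Tail width is now 181 px against 191 px, and the fingers see 10 N upward, so the tail is down on the bed. I'll back off and check.

Request:
jog_arm(targets=[{"xyz":[-0.05,0,0],"spin":0},{"xyz":[-0.1,0,0],"spin":0},{"xyz":[-0.2,0,0],"spin":0},{"xyz":[-0.2,0,-0.05],"spin":0},{"xyz":[0,0,-0.4],"spin":0},{"xyz":[0,0,-0.5],"spin":0},{"xyz":[0,0,-0.5],"spin":0},{"xyz":[0,0,0],"spin":0},{"xyz":[0,0,0],"spin":0},{"xyz":[0,0,0],"spin":0}])

```text
time: 26.85
tool_pos: [467.7, 36.8, 188.7]
tcp_rot: [-3.139, -0.0, 1.625]
contact_force: [0.5, 1.5, 0.0]
grip_width: 27.4
finger_force: 0.0
```

Run:
```python
from h import *
im=bot.capture('wrist'); c=cal('wrist'); print(bot.get_obs()['tool_pos'])
cv2.imwrite('pics/w9.png',cv2.resize(im,(800,600),interpolation=cv2.INTER_CUBIC))
```

```text
[467.82466916  36.86048035 188.76442748]
```

View pics/w9.png

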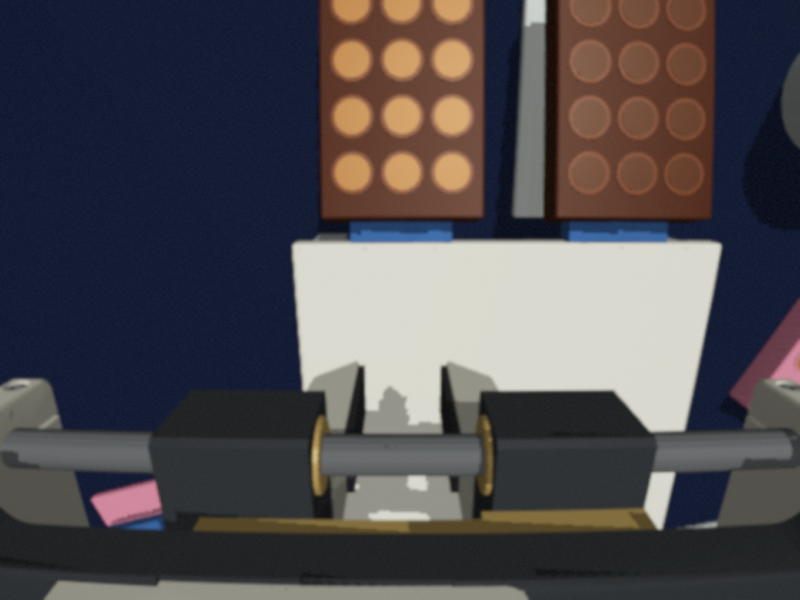

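Both tails end at the same row (218). I'll check numerically for height, centring and squareness by finding the height that gives 90 mm between the tail corners of each mould.

Run:
```python
from h import *
from scipy.optimize import brentq
np.set_printoptions(precision=1,suppress=True)
c=cal('wrist'); im=bot.capture('wrist'); g=cv2.GaussianBlur(im,(3,3),0).astype(int)
def ed(r,a,b):   # subpixel-ish brown edges along row, threshold on red
    row=g[r,:,2].astype(float); 
    i=[k for k in range(a,b) if (row[k]-55)*(row[k+1]-55)<=0]; 
    return [round(k+(55-row[k])/(row[k+1]-row[k]+1e-9),1) for k in i]
for r in (60,100,140,148): print(r,ed(r,215,350),ed(r,370,510))
print(g[140,380:396,2])
H=lambda p,z: hit(c,(p[0]+.5)*.7-.5,(p[1]+.5)*.7-.5,z)
for n,a,b in (('ours',(320.5,217),(485,217)),('full',(557,217),(713,217))):
    print(n,[(z,round(np.linalg.norm(H(a,z)-H(b,z)),1)) for z in (80,86,92)],H(a,86),H(b,86))
print('sill',H((350,235),68),H((452,235),68),H((568,235),68),H((667,235),68))
```

```text
60 [np.float64(223.4), np.float64(338.8)] [np.float64(381.6), np.float64(389.4), np.float64(499.5)]
100 [np.float64(223.9), np.float64(338.7)] [np.float64(381.2), np.float64(389.0), np.float64(498.6)]
140 [np.float64(224.4), np.float64(338.5)] [np.float64(380.7), np.float64(388.4), np.float64(497.5)]
148 [np.float64(224.5), np.float64(338.4)] [np.float64(380.5), np.float64(388.3), np.float64(497.0), np.float64(497.0)]
[ 74  45  30  27  26  26  29  34  47  67  86 100 106 108 108 108]
ours [(80, np.float64(92.5)), (86, np.float64(90.4)), (92, np.float64(88.3))] [419.4  85.1  86. ] [509.6  90.2  86. ]
full [(80, np.float64(91.6)), (86, np.float64(89.5)), (92, np.float64(87.5))] [549.5  92.7  86. ] [638.8  98.9  86. ]
sill [434.   73.1  68. ] [494.4  76.5  68. ] [563.6  80.7  68. ] [624.3  84.8  68. ]
```

The tail heights match, the tails lie on the same line, and the mould is centred to about 1 mm and square. The arm is clear, so I'm handing in.

```bash
python3 -c "
from plant import bot
print(bot.close_job())"
```

```text
the job is handed in; nothing more can be done
None
```

I handed the job in with the mould lying in the empty rest, its tail behind the sill, centred to about 1 mm, square, and level with the full rest's mould. The bar itself was out of view at the end, its position inferred from the mould being home, and the hand-in gave no verdict.

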